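# Unlock the control box with its T-key and open the access panel

## Robot

A 7-joint arm with a two-finger parallel gripper is mounted at the origin on a cart in front of the work surface, level with it; the furniture and walls round the work are solid. World frame = base frame: x ahead of the robot, y to its left, z up, the work surface at z = 0. Lengths are in m, angles in rad, forces in N, time in s.
With the tool pointing down it reaches from about 0.4 to 0.85 m from the base axis. Payload 6.9 kg.
Tool frame: the origin (TCP) lies midway between the tips of the shut fingers; the grasp point (between the pads) lies behind it (ctrl.pinch_z is the z of the grasp point in the tool frame, in m); z points along the fingers, y is the line along which they close (so a half turn about z gives the same grasp; the last joint's range is limited). The gripper opens to 85 mm and grips with 20 to 120 N. Pads are 22 mm wide; open, the fingers measure 114 mm over their backs; the gripper's body (76 mm by 85 mm) begins 54 mm behind the grasp point. The pads swing forward as they close: fully open they stand 13 mm farther back than shut.
Start: joints at [1.429, 0.507, -0.238, 1.5, 0.126, 1.149, -0.155], TCP at [0.153, -0.606, 0.231] pointing down, gripper open.
Joint ranges: [-3.08, 3.08], [-0.24, 2.05], [-1.43, 1.35], [0, 2.5], [-1.52, 4.66], [0.17, 1.96], [-2.89, 2.89]. Speed limits (rad/s): [2.39, 2.39, 3.14, 3.14, 3.14, 3.14, 3.14].

## Interface

Orientations are given as a unit quaternion [w, x, y, z].
In Python, from station import ctrl, get_state, vision, ticket, models gives the robot as it stands. Calls block until the motion is done:
- ctrl.movep(position, orientation): joint-space move of the TCP to a pose.
- ctrl.movel(position, frame=None, max_speed=0.15): straight line of the TCP; frame=None keeps the orientation; max_speed is the mean speed in m/s.
- ctrl.set_joints(angles): joint-space move.
- ctrl.ungrasp() and ctrl.close_gripper(force=None): open the fingers fully, or close them until they stop; force is the grip in N (None keeps the last).
- ctrl.pause(seconds).
- ctrl.ik(position, orientation): joint angles nearest the present ones, or None.
- get_state(): the state.
- vision.grab_frame(name): name is "side" or "top"; returns (picture, depth): 420x560x3 uint8, blue, green, red; 420x560 float32, m along the optical axis (not along the pixel's ray), 0 where there is no reading.
- vision.camera_info(name): a dict with "mtx" (3x3 intrinsics, pixels), "R" (3x3) and "t" (3): a world point X has camera coordinates R X + t. Camera axes: x right, y down, z forward; pixel columns grow to the right and rows downward; lengths in m; the calibration is good to about 2 mm. A picture is of the moment at which its call begins. camera_info takes no time and is no camera call.
A pose or a line that the arm cannot do raises ctrl.Unreachable and nothing moves.
- ticket.close_job(): hands the job in; it is judged then, once.
Trained networks look in the newest picture that a camera, given by its name, has taken for a name from the list of things; names that differ only in an ending like _2 or _b are one class to them, and where a whole thing is asked for, a point or a joint stands for the part that bears it (a point fixed in the world has none). Each returns a list of dicts, best first, with "p" (0 to 1); they miss things now and then, are a little off and sometimes report something else, mostly with a low value. They report only what shows in the picture. A call takes as long as a camera call. They do not tell look-alikes from the thing itself.
- models.recognise(camera, target): "point" ([column, row] in pixels, amid what is visible of it).
- models.masks_of(camera, target): "mask" (420x560 bool, what is visible of it) and "point" ([column, row] in pixels, amid what is visible of it).
The state is a dict: "time": time; "qpos": joint angles; "qd": joint speeds; "tau": joint torques, N m; "tcp_pos": TCP position; "eef_rot": TCP orientation; "contact_force": force on the tool from outside, world axes, zero at the start; "wrist_torque": the same for the moment, N m; "width": finger opening in m; "gripper_force": force on a finger pad.
Only numpy, scipy, OpenCV 4.12 (cv2) and the standard library are available. Lean on these libraries where they do the work, as an engineer would, in place of code of your own. Each camera call takes 0.05 s, during which the arm holds its last target. There are 200 camera calls.

## Task

Take the T-key from its stand, fit it fully into the cam latch on the grey control box and, never forcing it, turn it counter-clockwise about a quarter turn until you feel its stop, so that the tongue clears the panel. Then swing the access panel by its handle up to upright or beyond and leave it open, with the key still standing fully home in the turned latch. Leave the tin of screws and the roll of tape where they are.

Things in the scene. Friction and masses are not known exactly. Their poses are not given: they have to be found in the camera images.
- box: Grey control box, fixed to the bench, 200 x 240 x 60 mm (its x, y, z); origin at the centre of its underside. Its +x points to the robot's left, give or take: that is the hinge side. On its -x side (right) a solid ledge 60 mm deep (x -100 to -40 mm), top 60 mm above the bench, carries the latch. The access panel covers the rest of the top.
- lock (a point): Fixed point on the box's ledge, 60 mm above the bench, on the upright axis of the cam latch, at x = -70, y = -70 mm in the box's frame; axes as the box's. Round it turns the latch: a steel block 46 x 26 x 16 mm, top 16.5 mm above this point, with a slot 30 x 9 mm right through it along its long side; the slot's floor is the ledge.
- tongue_locked (a point): Fixed point on the box, 49 mm along the box's +x from lock. Locked, the latch's tongue (16 mm wide, 5 mm thick, 49 mm from axis to end, along the slot) points about here, over the panel edge that begins 30 mm from the axis. Tongue and slot may start anywhere from -0.25 to +0.35 rad about z from the box's x axis; the angle is not reported: look, or feel with the key.
- tongue_free (a point): Fixed point on the ledge, 49 mm along the box's +y from lock: about where the tongue's end points when unlocked. From above the latch turns counter-clockwise (positive about z) against 0.12 N m of friction to a firm stop at 1.5 rad from the box's x axis; the panel is free from about 1.15 rad. The other way it stops at -0.4 rad. It stays where left.
- key: Loose dark steel T-key, 92 mm tall, 0.1 to 0.16 kg, upright in its stand. Origin at the blade's tip, z up the stem. Crossbar 70 (x) x 12 (y) x 18 mm, its middle 83 mm up; round 12 mm stem; blade 26 (x) x 6 (y) mm, 20 mm long, nose rounded. Fits the latch's slot either way round with 1.5 mm spare on each flat and 2 mm at each end, and stands in it by itself, leaning up to 0.25 rad.
- key_stand: Wooden key stand fixed to the bench, foot 80 x 60 mm, 24 mm high, origin at the centre of its underside; slot 30 x 9 mm along its x axis, floor 4 mm above the bench, in which the key stands 20 mm deep.
- panel (a joint): Angle of the access panel in rad: 0 shut, grows as its edge beside the ledge is lifted and swings up and over to the box's +x side, 1.57 upright, stop at 1.85. A stiff hinge (about 0.45 N m): the panel stays at any angle. Aluminium plate 124 x 236 mm, 5 mm thick.
- panel_hinge (a point): Middle of the panel's hinge line, at x = 84 mm in the box's frame, 60 mm above the bench; the line runs along this point's y axis. Fixed to the box, axes parallel to the box's.
- panel_handle (a point): Middle of the round bar of the panel's bow handle: bar 10 mm thick, 90 mm long, parallel to the hinge, 29 mm clear of the panel's outer face. Shut, it lies 106 mm to the box's -x of the hinge line, 45 mm to +y of its middle and 40 mm above it; it moves with the panel. A vertical gripper can pinch the bar across and let it turn between the pads as the panel swings.
- screw_tin: Bystander: open round grey tin of screws, 63 mm across, 29 mm high; origin under its centre.
- tape_blue: Bystander: roll of blue tape lying flat, 68 mm across, 19 mm high; origin under its centre.
There are look-alikes about, which are no part of the job. Leave any turquoise look-alike of the key alone.

How it is judged:
By the outcome, as a careful person would: the job done as asked, in the order asked, and still so for the second after the job is handed in, with the robot touching nothing.
It also fails if it takes over 72 s, if anything falls off the work surface, if the arm or the gripper's body presses on something with over 40 N, if the wrist force passes 120 N, or if a joint passes its speed limit or range.

## Working session

There is one attempt and no reset: what is moved stays moved. The work goes in short steps, each a Python script; the robot and the scene stay as the last script left them, time stands still between calls to the robot, and variables do not carry over. Pictures are saved under pics/ and viewed, at most 10 in all, crops included, and the job is handed in when it is done.

```bash
mkdir -p pics; ls
python3 - <<'E'
from station import ctrl, get_state, vision, models
import cv2, numpy as np
s=get_state(); print(s['time'],s['tcp_pos'],s['eef_rot'],s['width'],ctrl.pinch_z)
for c in('top','side'):
    p,d=vision.grab_frame(c); cv2.imwrite(f'pics/{c}0.png',p); np.save(f'{c}0.npy',d)
    i=vision.camera_info(c); K,R,t=map(np.array,(i['mtx'],i['R'],i['t'])); print(c,'cam at',-R.T@t,R[2])
    for n in('key','key_stand','box','lock','panel','panel_handle','screw_tin','tape_blue'):
        try:
            for r in models.recognise(c,n)[:3]:
                u,v=map(int,np.round(r['point'])); z=d[v,u]
                X=R.T@(np.linalg.inv(K)@[u*z,v*z,z]-t); print(n,round(r['p'],2),u,v,X.round(3))
        except Exception as e: print(n,e)
E
```

```text
pics
0.0 [ 0.15247152 -0.60557512  0.23043448] [-9.01295470e-04  9.92396032e-01  1.23082430e-01 -1.36773637e-04] 0.0856058690379597 -0.0187
top cam at [ 0.23554357 -0.026509    1.20404194] [ 0.21144606 -0.00234835 -0.97738685]
key 0.7 390 212 [ 0.471 -0.327  0.079]
key 0.54 410 247 [ 0.368 -0.375  0.09 ]
key_stand 0.9 387 219 [ 0.461 -0.332  0.022]
lock 0.68 294 204 [ 0.497 -0.049  0.068]
lock 0.63 384 218 [ 0.464 -0.322  0.024]
panel 0.9 288 203 [ 0.5   -0.032  0.066]
panel_handle 0.79 290 204 [ 0.496 -0.038  0.069]
screw_tin 0.7 180 224 [0.448 0.299 0.004]
screw_tin 0.41 384 218 [ 0.464 -0.322  0.024]
tape_blue 0.53 172 182 [ 0.584  0.334 -0.006]
tape_blue 0.17 295 206 [ 0.491 -0.052  0.068]
side cam at [ 0.21088559 -1.24297864  0.82371131] [ 0.17873266  0.8479989  -0.4989514 ]
key 0.95 259 300 [ 0.365 -0.39   0.082]
key 0.78 299 279 [ 0.472 -0.336  0.088]
key 0.32 288 236 [ 0.497 -0.106  0.06 ]
key_stand 0.7 294 306 [ 0.458 -0.356  0.022]
box 0.7 288 236 [ 0.497 -0.106  0.06 ]
lock 0.73 287 236 [ 0.493 -0.108  0.062]
lock 0.43 294 305 [ 0.458 -0.355  0.024]
panel 0.65 283 220 [ 0.484 -0.09   0.104]
panel_handle 0.73 283 220 [ 0.484 -0.09   0.104]
tape_blue 0.47 286 177 [0.597 0.366 0.008]
```

Run:
```python
import cv2, numpy as np
a=cv2.imread('pics/top0.png')[140:290,230:430]
cv2.imwrite('pics/topc.png',cv2.resize(a,None,fx=4,fy=4,interpolation=cv2.INTER_CUBIC))
a=cv2.imread('pics/side0.png')[190:340,200:400]
cv2.imwrite('pics/sidec.png',cv2.resize(a,None,fx=4,fy=4,interpolation=cv2.INTER_CUBIC))
```

```text
(no output)
```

View pics/topc.png

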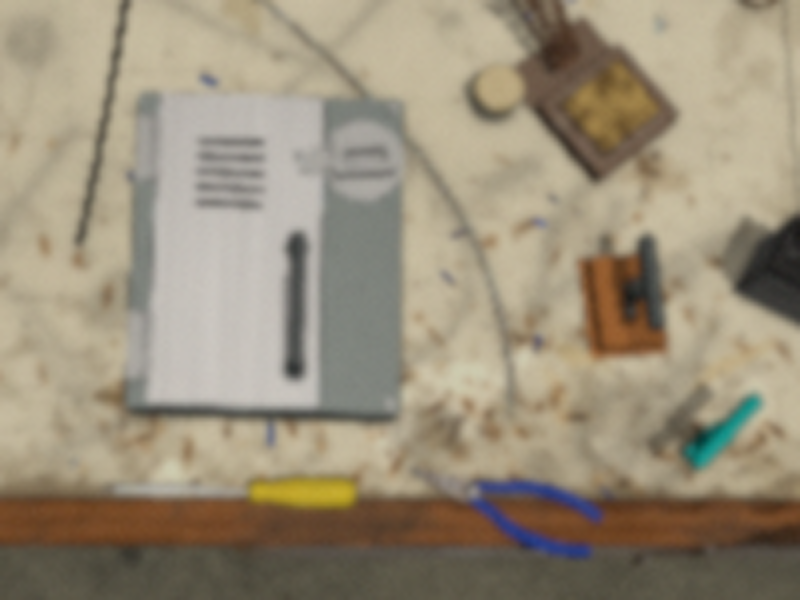

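View pics/sidec.png

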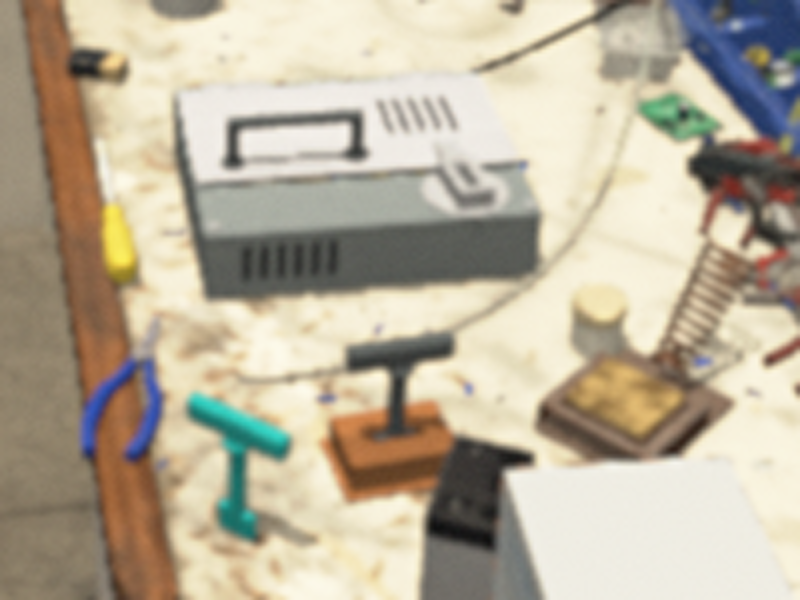

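The top view (crop scale 4, offset 230,140) shows the box with its +x pointing left, the latch at about (321,180) with its tongue left over the panel, the handle at (304,216), and the dark key in its stand at (390,212). The turquoise look-alike is at (410,247). The side view confirms this. Next I fit the poses from depth.

```bash
cat > geo.py <<'E'
import numpy as np, cv2
from station import vision
def cloud(c,img=None,d=None):
    if img is None: img,d=vision.grab_frame(c)
    i=vision.camera_info(c); K,R,t=map(np.array,(i['mtx'],i['R'],i['t']))
    v,u=np.mgrid[:420,:560]; P=np.stack([u*d,v*d,d],-1)@np.linalg.inv(K).T
    return (P-t)@R, img, d
def sel(P,d,lo,hi): return (d>0)&np.all((P>lo)&(P<hi),-1)
E
python3 - <<'E'
from geo import *
def rect(X): 
    r=cv2.minAreaRect((X*1000).astype(np.float32)); return np.round(r[0],1),np.round(r[1],1),round(r[2],1)
for c in('top','side'):
    P,img,d=cloud(c,cv2.imread(f'pics/{c}0.png'),np.load(f'{c}0.npy'))
    m=sel(P,d,[.3,-.2,.054],[.65,.15,.07]); print(c,'boxtop',m.sum(),rect(P[m][:,:2]),P[m][:,2].mean())
    hsv=cv2.cvtColor(img,cv2.COLOR_BGR2HSV)
    m=sel(P,d,[.4,-.4,.075],[.54,-.26,.12]); X=P[m]; print('bar',m.sum(),rect(X[:,:2]),X.mean(0).round(4),np.percentile(X[:,2],[5,50,95]).round(4))
    m=sel(P,d,[.4,-.42,.015],[.54,-.24,.033])&(hsv[...,1]>90); X=P[m]; print('stand',m.sum(),rect(X[:,:2]),X.mean(0).round(4))
    m=sel(P,d,[.35,-.15,.085],[.6,.05,.12]); X=P[m]; print('handle',m.sum(),rect(X[:,:2]),X.mean(0).round(4),X[:,2].max())
    m=sel(P,d,[.5,-.17,.069],[.62,-.03,.085]); X=P[m]; print('latch',m.sum(),rect(X[:,:2]) if m.sum()>5 else '',X.mean(0).round(4))
# rectified ortho view at z=.0765 around latch, both cams
out=[]
for c in('top','side'):
    img=cv2.imread(f'pics/{c}0.png'); i=vision.camera_info(c); K,R,t=map(np.array,(i['mtx'],i['R'],i['t']))
    # pixel grid: 0.25mm; col -> -y, row -> -x ; centre (.56,-.10)
    n=400; jj,ii=np.meshgrid(np.arange(n),np.arange(n)); W=np.stack([.62-ii*.0003,-.03-jj*.0003,np.full(ii.shape,.0765)],-1)
    C=W@R.T+t; p=C@K.T; p=p[...,:2]/p[...,2:]
    out.append(cv2.remap(img,p[...,0].astype(np.float32),p[...,1].astype(np.float32),cv2.INTER_CUBIC))
cv2.imwrite('pics/ortho.png',np.hstack(out))
E
```

```text
top boxtop 4967 (array([514.6, -47.5]), array([221.8, 261.4]), 88.3) 0.06347754119463485
bar 130 (array([ 472.5, -331. ]), array([68.1, 14.5]), 4.8) [ 0.4726 -0.3304  0.0924] [0.0801 0.0941 0.0977]
stand 276 (array([ 473.4, -331.1]), array([71. , 49.2]), 5.4) [ 0.4693 -0.325   0.0235]
handle 123 (array([457.1, -77.6]), array([ 9.9, 97.9]), 88.1) [ 0.459  -0.0775  0.103 ] 0.1088847043446325
latch 216 (array([557.2, -93.7]), array([110.3, 118.3]), 0.0) [ 0.5683 -0.1067  0.0736]
side boxtop 2742 (array([514.2, -48.5]), array([225.7, 260.3]), 87.9) 0.06314571950035006
bar 224 (array([ 473.9, -334.2]), array([69.4, 20.4]), 0.0) [ 0.4727 -0.3351  0.0894] [0.0787 0.0906 0.097 ]
stand 401 (array([ 473.2, -332.3]), array([71.5, 56.4]), 5.2) [ 0.4703 -0.3357  0.0229]
handle 147 (array([458.9, -79.7]), array([17.4, 99.7]), 87.4) [ 0.4567 -0.0792  0.0998] 0.10781748986957297
latch 159 (array([566.7, -84.5]), array([112.5, 109.5]), 52.1) [ 0.564  -0.114   0.0746]
```

View pics/ortho.png

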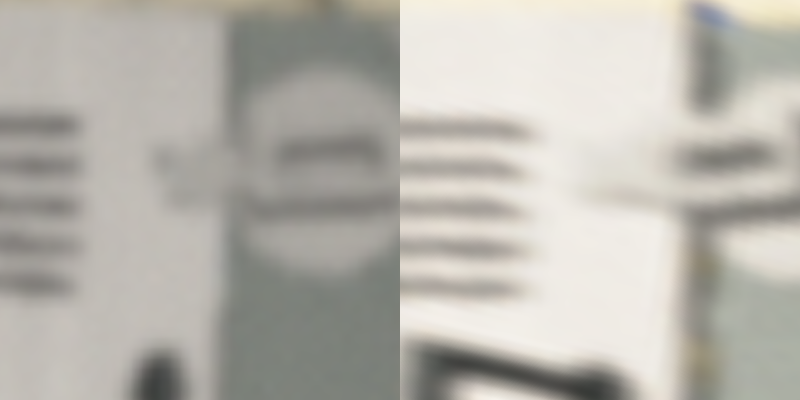

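The ortho view (left = top camera, right = side camera; 0.3 mm/px) shows the slot as a dark bar centred near (330,152) and (725−400,157). That puts the lock near (0.573,−0.128), with the slot turned about +0.15 rad from the box x axis. I'll quantify this while moving over the key.

```bash
cat >> geo.py <<'E'
from station import ctrl, get_state
def quat(psi): return [0,float(np.cos(psi/2)),float(np.sin(psi/2)),0]
E
python3 - <<'E'
from geo import *
im=cv2.imread('pics/ortho.png')
for k,(r0,r1,c0,c1) in (('top',(120,185,255,400)),('side',(130,185,665,790))):
    g=cv2.cvtColor(im,cv2.COLOR_BGR2GRAY)[r0:r1,c0:c1].astype(float)
    for th in (.35,.5,.65):
        T=g.min()+th*(np.median(g)-g.min()); n,l,st,ce=cv2.connectedComponentsWithStats((g<T).astype(np.uint8))
        ys,xs=np.where(l==l[np.unravel_index(g.argmin(),g.shape)]); w=T-g[ys,xs]
        (cx,cy),sz,a=cv2.minAreaRect(np.c_[xs,ys].astype(np.float32))
        C=np.cov(np.c_[xs,ys].T,aweights=w); ev,V=np.linalg.eigh(C); v=V[:,1]; v=v*np.sign(-v[0]) # toward left=+y
        print(k,th,'xy',.62-.0003*(r0+cy),-.03-.0003*(c0+cx-(400 if k=='side' else 0)),'size mm',np.array(sz)*.3,'world dir deg',np.degrees(np.arctan2(-v[0],-v[1])))
# handle axis / panel ledge edge orientation
for c in('top','side'):
    P,img,d=cloud(c,cv2.imread(f'pics/{c}0.png'),np.load(f'{c}0.npy'))
    m=sel(P,d,[.35,-.15,.085],[.6,.05,.12]); X=P[m][:,:2]; V=np.linalg.svd(X-X.mean(0))[2][0]; print(c,'handle dir',np.degrees(np.arctan2(V[1],V[0])))
ctrl.movep([.4732,-.3318,.17],quat(np.radians(5)))
s=get_state(); q=s['qpos']; print(s['time'],np.round(q,2))
for p,psi in (([.5735,-.128,.2],-85),([.5735,-.128,.13],-85),([.5735,-.128,.13],-8),([.5735,-.128,.13],-2),([.458,-.0785,.08],-2),([.5735,-.128,.13],95),([.5735,-.128,.13],175)):
    r=ctrl.ik(p,quat(np.radians(psi))); print(p,psi,None if r is None else np.round(r,2))
E
```

```text
top 0.35 xy 0.5753251180648804 -0.12913409271240234 size mm [ 6.38127937 27.92881393] world dir deg 93.27711400095558
top 0.5 xy 0.57515 -0.129 size mm [ 8.1 30. ] world dir deg 92.9824360635516
top 0.65 xy 0.57485 -0.12885 size mm [ 9.9 32.1] world dir deg 92.7637382893735
side 0.35 xy 0.5726131675720215 -0.12877113189697265 size mm [ 5.46003571 21.06400452] world dir deg 96.3666255718182
side 0.5 xy 0.5726281576156617 -0.12871433258056642 size mm [ 6.64242439 23.48508911] world dir deg 95.91397031107965
side 0.65 xy 0.5725636518478393 -0.1287660415649414 size mm [ 8.0795723  26.16659546] world dir deg 95.6030231484603
top handle dir 178.20684648048868
side handle dir 178.0989747477096
2.475 [ 0.75  0.49 -0.27  1.72  0.16  0.95 -1.07]
[0.5735, -0.128, 0.2] -85 [ 0.09  0.47  0.13  1.65 -0.07  1.02 -2.81]
[0.5735, -0.128, 0.13] -85 [ 0.09  0.55  0.14  1.74 -0.1   0.86 -2.78]
[0.5735, -0.128, 0.13] -8 [ 0.32  0.55 -0.21  1.74  0.15  0.87 -1.67]
[0.5735, -0.128, 0.13] -2 [ 0.33  0.55 -0.24  1.74  0.16  0.87 -1.59]
[0.458, -0.0785, 0.08] -2 [ 0.28  0.47 -0.23  2.11  0.19  0.58 -1.69]
[0.5735, -0.128, 0.13] 95 [ 0.59  0.61 -0.67  1.74  0.45  0.95 -0.17]
[0.5735, -0.128, 0.13] 175 [ 0.77  0.73 -1.04  1.73  0.7   1.1   0.99]
```

Run:
```python
from geo import *
ctrl.movel([.4732,-.3318,.068],max_speed=.08)
f0=get_state()['contact_force']
ctrl.close_gripper(60)
s=get_state(); print('closed',s['time'],s['width'],s['gripper_force'],s['tcp_pos'],(s['contact_force']-f0).round(2))
ctrl.movel([.4732,-.3318,.15],max_speed=.1)
s=get_state(); print(s['width'],s['gripper_force'],np.round(s['contact_force'],2))
ctrl.movep([.574,-.129,.17],quat(np.radians(94.5)))
ctrl.pause(.3)
s=get_state(); print(s['time'],s['tcp_pos'],s['eef_rot'],s['contact_force'],s['wrist_torque'])
for c in('top','side'):
    P,img,d=cloud(c); cv2.imwrite(f'pics/{c}1.png',img); np.save(f'{c}1.npy',d)
a=cv2.imread('pics/top1.png')[140:240,260:390]; b=cv2.imread('pics/side1.png')[150:250,220:350]
cv2.imwrite('pics/hold.png',cv2.resize(np.hstack([a,b]),None,fx=3,fy=3,interpolation=cv2.INTER_CUBIC))
```

```text
closed 4.5667 0.011001299676897327 60.1714044122491 [ 0.47320366 -0.33209175  0.06817146] [-0.88 -0.7   1.87]
0.010944520735631364 59.791739091742784 [-0.1   0.21 -1.54]
6.7417 [ 0.57368533 -0.13006835  0.16984616] [ 5.91446322e-06  6.79688514e-01  7.33500817e-01 -2.74643746e-04] [-0.49678452 -0.34129899 -0.54654494] [ 0.0088651  -0.01060855 -0.02076128]
```

View pics/hold.png

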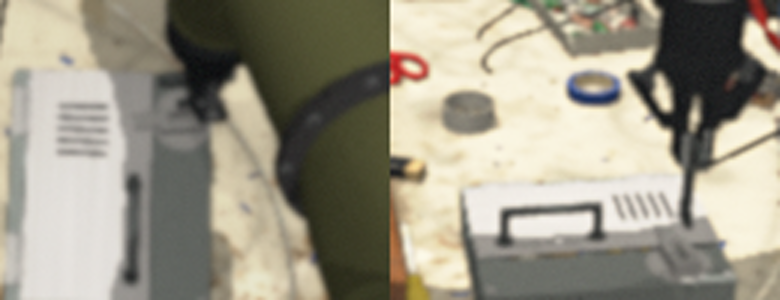

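The hold view shows the key gripped and its stem hanging straight at about (319,225) in the side picture. The top camera sees it just above the latch. I'll check the offset along the bar from depth.

```bash
python3 - <<'E'
from geo import *
for c in('side','top'):
    P,img,d=cloud(c,cv2.imread(f'pics/{c}1.png'),np.load(f'{c}1.npy'))
    i=vision.camera_info(c); K,R,t=map(np.array,(i['mtx'],i['R'],i['t']))
    for n,X in (('tip',[.5737,-.13,.1057]),('stem',[.5737,-.13,.15]),('barend-',[.5737,-.165,.1887]),('barend+',[.5737,-.095,.1887])):
        p=K@(R@np.array(X)+t); print(c,n,(p[:2]/p[2]).round(1))
    m=sel(P,d,[.54,-.18,.1],[.61,-.08,.172]); X=P[m]; v,u=np.where(m); print('stem/blade',m.sum(),X.mean(0).round(4))
    for lo in np.arange(.1,.172,.01):
        k=(X[:,2]>=lo)&(X[:,2]<lo+.01)
        if k.any(): print(round(lo,2),k.sum(),X[k].mean(0).round(4),'cols',u[k].min(),u[k].max(),'rows',v[k].min(),v[k].max())
    m=sel(P,d,[.555,-.19,.176],[.592,-.08,.202]); X=P[m]; print('bar',m.sum(),np.percentile(X[:,1],[1,5,25,50,75,95,99]).round(4), X.mean(0).round(4))
E
python3 - <<'E'
import cv2
a=cv2.imread('pics/side1.png')[185:235,285:355]; cv2.imwrite('pics/hold2.png',cv2.resize(a,None,fx=10,fy=10,interpolation=cv2.INTER_CUBIC))
E
```

```text
side tip [317.5 224.6]
side stem [318.6 210.8]
side barend- [323.3 204.8]
side barend+ [316.2 192.4]
stem/blade 93 [ 0.5723 -0.1354  0.1383]
0.1 5 [ 0.5735 -0.1355  0.1078] cols 316 320 rows 223 226
0.11 16 [ 0.5723 -0.1372  0.1158] cols 316 320 rows 220 225
0.12 14 [ 0.5723 -0.1368  0.1251] cols 316 320 rows 218 222
0.13 17 [ 0.5723 -0.1339  0.1347] cols 316 320 rows 215 218
0.14 10 [ 0.5722 -0.1352  0.1456] cols 317 320 rows 212 214
0.15 16 [ 0.5726 -0.1344  0.1551] cols 317 321 rows 208 212
0.16 13 [ 0.5718 -0.1347  0.1654] cols 316 321 rows 205 208
0.17 2 [ 0.5722 -0.1386  0.1702] cols 319 320 rows 206 206
bar 139 [-0.1658 -0.1643 -0.1522 -0.1416 -0.1364 -0.1269 -0.1227] [ 0.5709 -0.1438  0.1916]
top tip [322.2 175. ]
top stem [323.6 170.3]
top barend- [338.1 165.9]
top barend+ [311.9 165.9]
stem/blade 17 [ 0.5705 -0.1241  0.1209]
0.1 3 [ 0.5697 -0.1261  0.1094] cols 320 322 rows 176 176
0.11 4 [ 0.5696 -0.124   0.1171] cols 319 322 rows 175 176
0.12 9 [ 0.5712 -0.1232  0.125 ] cols 319 323 rows 173 175
0.13 1 [ 0.5712 -0.1269  0.1332] cols 322 322 rows 173 173
bar 65 [-0.1645 -0.1634 -0.1187 -0.1109 -0.1054 -0.0982 -0.0976] [ 0.5701 -0.117   0.1936]
```

View pics/hold2.png

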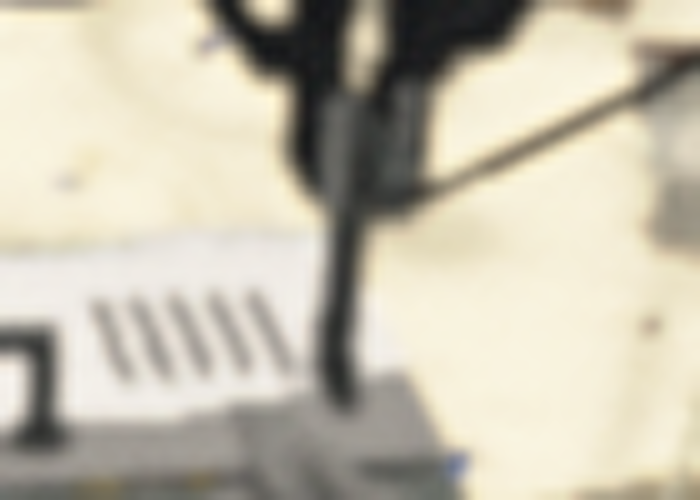

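Both bar ends match the expectation, so the key is centred to about 1 mm. Now I'll insert it step by step, watching the force.

```bash
cat >> geo.py <<'E'
def F(n=1):
    s=get_state(); return np.array(s['contact_force']),np.array(s['wrist_torque']),np.array(s['tcp_pos']),s['time']
def down(xy,psi,z,zend,f0,step=.002,lim=7,v=.04):
    """lower in steps till the push exceeds lim; returns z reached"""
    while z>zend+1e-6:
        z=max(z-step,zend); ctrl.movel([xy[0],xy[1],z],quat(psi),max_speed=v)
        f,m,p,t=F(); df=f-f0
        if df[2]>lim or np.hypot(df[0],df[1])>12: print('contact',xy,round(psi,3),'cmd',round(z,4),'p',p.round(4),'df',df.round(1),'m',m.round(2),round(t,2)); return z,False
    print('reached',p.round(4),df.round(1),m.round(2),round(t,2)); return z,True
E
python3 - <<'E'
from geo import *
psi=np.radians(94.5); f0=F()[0]; xy=[.574,-.129]
ctrl.movel([*xy,.145],quat(psi),max_speed=.08); print(F())
print(down(xy,psi,.145,.131,f0))
E
```

```text
(array([ 0.34067973,  0.10845685, -1.40348068]), array([-0.0296034 , -0.04120812, -0.00918834]), array([ 0.57375375, -0.1288995 ,  0.14444924]), 7.3083)
reached [ 0.574  -0.129   0.1309] [ 0.2 -1.  -0.4] [ 0.04 -0.01 -0.02] 9.06
(0.131, True)
```

Run:
```python
from geo import *
psi=np.radians(94.5); f0=np.array([0.1,0.1,-1.4]); xy=[.574,-.129]
print(down(xy,psi,.131,.1215,f0,step=.002,lim=8))
s=get_state(); print(s['width'],s['contact_force'])
```

```text
contact [0.574, -0.129] 1.649 cmd 0.123 p [ 0.5743 -0.129   0.124 ] df [-2.6  0.6  9.1] m [0.05 0.67 0.01] 10.06
(0.123, False)
0.01102451316478003 [-2.52049315  0.68456547  7.69714914]
```

The blade is at the slot floor (TCP 0.124, expected 0.1243). Now I'll turn, watching the moment and side force.

Run:
```python
from geo import *
psi=np.radians(94.5); xy=np.array([.574,-.129]); z=.1242; box=np.radians(88.15)
ctrl.movel([*xy,z],quat(psi),max_speed=.03); print([a.round(2) if hasattr(a,'round') else a for a in F()])
m0=F()[1][2]
while psi-box<1.72:
    psi+= .1 if psi-box<1.25 else .03
    ctrl.movel([*xy,z],quat(psi),max_speed=.05)
    f,m,p,t=F(); s=get_state(); e=s['eef_rot']; a=2*np.arctan2(e[2],e[1])
    print(round(t,2),'cmd',round(psi-box,3),'act',round(a-box,3),'f',f.round(1),'m',m.round(3))
    if abs(m[2]-m0)>.3 or np.hypot(f[0],f[1])>20: break
```

```text
[array([-0.78, -0.1 , -0.13]), array([ 0.04,  0.17, -0.02]), array([ 0.57, -0.13,  0.12]), 10.3083]
10.56 cmd 0.211 act 0.209 f [-3.3  1.4  3.2] m [ 0.188  1.022 -0.068]
10.81 cmd 0.311 act 0.307 f [-5.5  0.7  3.9] m [ 0.251  1.358 -0.013]
11.06 cmd 0.411 act 0.407 f [-3.8  1.3  3.7] m [ 0.3    1.354 -0.077]
11.31 cmd 0.511 act 0.508 f [-5.2  0.8  3.6] m [ 0.371  1.303 -0.034]
11.56 cmd 0.611 act 0.608 f [-3.8  1.2  3.6] m [ 0.456  1.261 -0.05 ]
11.81 cmd 0.711 act 0.708 f [-4.3  2.4  3.2] m [ 0.542  1.181 -0.054]
12.06 cmd 0.811 act 0.808 f [-4.7  2.8  2.6] m [ 0.668  1.135 -0.084]
12.31 cmd 0.911 act 0.909 f [-4.3  2.8  3. ] m [ 0.805  1.078 -0.002]
12.56 cmd 1.011 act 1.009 f [-3.9  2.7  2.7] m [ 0.891  1.007 -0.044]
12.81 cmd 1.111 act 1.109 f [-3.1  3.6  2.4] m [0.999 1.071 0.015]
13.06 cmd 1.211 act 1.209 f [-4.2  3.5  1.3] m [ 1.092  0.998 -0.052]
13.31 cmd 1.311 act 1.309 f [-4.4  3.4  0.8] m [ 1.17   0.979 -0.024]
13.56 cmd 1.341 act 1.339 f [-3.4  4.2  1.4] m [ 1.168  0.93  -0.083]
13.81 cmd 1.371 act 1.369 f [-3.8  3.4  1.9] m [ 1.159  1.022 -0.08 ]
14.06 cmd 1.401 act 1.399 f [-4.3  3.8  1.7] m [ 1.25   0.942 -0.115]
14.31 cmd 1.431 act 1.429 f [-3.9  4.2  1.1] m [ 1.216  1.023 -0.02 ]
14.56 cmd 1.461 act 1.459 f [-3.4  4.3  1.4] m [ 1.261  0.998 -0.107]
14.81 cmd 1.491 act 1.489 f [-3.3  4.2  2.6] m [ 1.288  0.952 -0.12 ]
15.06 cmd 1.521 act 1.519 f [-3.1  5.1  0.5] m [ 1.288  0.98  -0.067]
15.31 cmd 1.551 act 1.549 f [-3.5  4.9  1.2] m [ 1.379  1.002 -0.066]
15.56 cmd 1.581 act 1.579 f [-3.5  4.8  2.8] m [ 1.367  1.042 -0.089]
15.81 cmd 1.611 act 1.609 f [-3.5  5.   2.5] m [ 1.436  0.963 -0.055]
16.06 cmd 1.641 act 1.639 f [-3.7  6.4  1.3] m [ 1.415  1.017 -0.088]
16.31 cmd 1.671 act 1.668 f [-4.2  5.8  1. ] m [ 1.511  1.024 -0.378]
```

The stop shows as a jump in moment (−0.07 to −0.38 N m) at key angle 1.67, which is 1.5 plus the play. I'll relax the load, release, retreat and look.

Run:
```python
from geo import *
box=np.radians(88.15); psi=box+1.62
xy=np.array([.574,-.129]); ctrl.movel([*xy,.1242],quat(psi),max_speed=.05); print([a.round(2) if hasattr(a,'round') else a for a in F()])
xy+= [-.001,.0012]; ctrl.movel([*xy,.1238],quat(psi),max_speed=.03); print([a.round(2) if hasattr(a,'round') else a for a in F()])
ctrl.ungrasp(); ctrl.movel([*xy,.21],quat(psi),max_speed=.12)
# move over the handle, ready for the pinch: tool y along box x
ctrl.movep([.458,-.0785,.2],quat(box+np.pi/2))
print(get_state()['time'],get_state()['tcp_pos'],np.round(get_state()['qpos'],2))
for c in('top','side'):
    P,img,d=cloud(c); cv2.imwrite(f'pics/{c}2.png',img); np.save(f'{c}2.npy',d)
    m=sel(P,d,[.5,-.18,.13],[.64,-.07,.17]); X=P[m]; print(c,m.sum(),X.mean(0).round(4) if m.any() else '',cv2.minAreaRect((X[:,:2]*1000).astype(np.float32)) if m.any() else '', np.percentile(X[:,2],[50,95]))
a=cv2.imread('pics/top2.png')[150:230,260:360]; b=cv2.imread('pics/side2.png')[180:260,240:340]
cv2.imwrite('pics/rel.png',cv2.resize(np.hstack([a,b]),None,fx=4,fy=4,interpolation=cv2.INTER_CUBIC))
for th in (0,.3,.6,.9,1.0):
    bx=np.array([np.cos(box),np.sin(box)]); a=np.arctan2(.04,-.106)-th; r=np.hypot(.106,.04)
    o=r*np.cos(a)+.106; z=.1+r*np.sin(a)-.04; xy=np.array([.458,-.0785])+bx*o
    q=ctrl.ik([*xy,z-.012],quat(box+np.pi/2)); print(th,xy.round(3),round(z,3),None if q is None else np.round(q,2))
```

```text
[array([-3.34,  5.54,  1.14]), array([ 1.42,  0.94, -0.04]), array([ 0.57, -0.13,  0.12]), 16.5583]
[array([-0.54,  3.66,  1.84]), array([ 1.1 ,  0.33, -0.04]), array([ 0.57, -0.13,  0.12]), 16.8083]
18.95 [ 0.45753178 -0.07889285  0.19973287] [ 0.94  0.51 -1.24  1.95  0.55  1.08  1.01]Traceback (most recent call last):
  File "<stdin>", line 11, in <module>
    return _quantile_unchecked(
        a, q, axis, out, overwrite_input, method, keepdims, weights)
    return _ureduce(a,
                    func=_quantile_ureduce_func,
    ...<5 lines>...
                    overwrite_input=overwrite_input,
                    method=method)
    r = func(a, **kwargs)
    result = _quantile(arr,
                       quantiles=q,
    ...<2 lines>...
                       out=out,
                       weights=wgt)
    slices_having_nans = np.isnan(arr[-1, ...])
                                  ~~~^^^^^^^^^
IndexError: index -1 is out of bounds for axis 0 with size 0
```

Run:
```python
from geo import *
box=np.radians(88.15); psi=box-np.pi/2
ctrl.movep([.458,-.0785,.2],quat(psi))
print(get_state()['time'],get_state()['tcp_pos'],np.round(get_state()['qpos'],2))
for c in('top','side'):
    P,img,d=cloud(c); cv2.imwrite(f'pics/{c}2.png',img); np.save(f'{c}2.npy',d)
    m=sel(P,d,[.5,-.18,.125],[.64,-.07,.18]); X=P[m]; print(c,m.sum())
    if m.sum()>5: print(X.mean(0).round(4),cv2.minAreaRect((X[:,:2]*1000).astype(np.float32)), np.percentile(X[:,2],[5,50,95]))
a=cv2.imread('pics/top2.png')[150:230,260:360]; b=cv2.imread('pics/side2.png')[180:260,240:340]
cv2.imwrite('pics/rel.png',cv2.resize(np.hstack([a,b]),None,fx=4,fy=4,interpolation=cv2.INTER_CUBIC))
for th in (0,.3,.6,.9,1.0):
    bx=np.array([np.cos(box),np.sin(box)]); a=np.arctan2(.04,-.106)-th; r=np.hypot(.106,.04)
    o=r*np.cos(a)+.106; z=.1+r*np.sin(a)-.04; xy=np.array([.458,-.0785])+bx*o
    q=ctrl.ik([*xy,z-.012],quat(psi)); print(th,xy.round(3),round(z,3),None if q is None else np.round(q,2))
```

```text
19.25 [ 0.4585996  -0.07854018  0.1998179 ] [ 0.94  0.52 -1.23  1.94  0.55  1.08  1.01]
top 0
side 182
[ 0.5725 -0.132   0.1441] ((573.2493286132812, -131.3837127685547), (18.35389518737793, 69.70272064208984), 88.70368194580078) [0.1326985  0.14501537 0.15268188]
0 [ 0.458 -0.078] 0.1 [-0.38  0.56  0.75  2.11 -0.6   0.7  -0.83]
0.3 [ 0.459 -0.062] 0.13 [-0.43  0.5   0.75  2.08 -0.51  0.75 -0.96]
0.6 [ 0.459 -0.037] 0.153 [-0.49  0.46  0.75  2.05 -0.44  0.79 -1.08]
0.9 [ 0.46  -0.007] 0.168 [-0.68  0.5   0.95  2.04 -0.53  0.88 -1.03]
1.0 [0.461 0.004] 0.171 [-0.7   0.49  0.95  2.03 -0.52  0.88 -1.06]
```

View pics/rel.png

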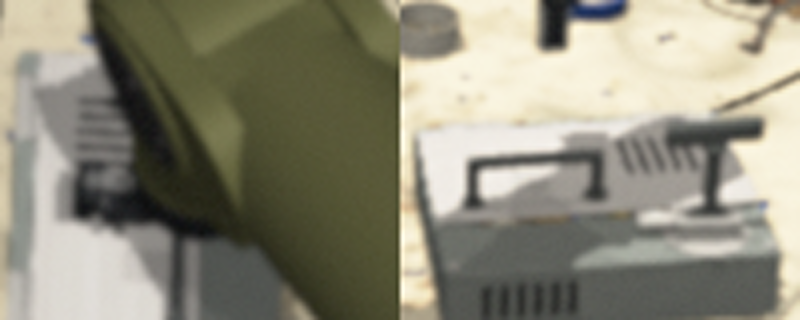

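The side view shows the key standing upright in the turned latch, with its crossbar at about (419,213), crossbar top z 0.153 (fully home) and the tongue pointing toward the robot. Next I'll switch to a roomier arm posture and pinch the handle.

Run:
```python
from geo import *
box=np.radians(88.15); psi=box-np.pi/2
ctrl.movel([.458,-.0785,.26],max_speed=.15)
ctrl.set_joints([.28,.34,-.23,1.87,.19,.93,-1.69])
s=get_state(); print(s['time'],s['tcp_pos'],s['eef_rot'])
ctrl.movep([.458,-.0785,.2],quat(psi))
s=get_state(); q=s['qpos']; print(s['time'],s['tcp_pos'],s['eef_rot'],np.round(q,2))
P,img,d=cloud('side'); m=sel(P,d,[.35,-.15,.085],[.6,.05,.12]); print(m.sum(),P[m].mean(0),np.median(P[m],0))
bx=np.array([np.cos(box),np.sin(box)])
for th in (0,.3,.6,.9,1.0):
    a=np.arctan2(.04,-.106)-th; r=np.hypot(.106,.04)
    o=r*np.cos(a)+.106; z=.1+r*np.sin(a)-.04; xy=np.array([.458,-.0785])+bx*o
    q=ctrl.ik([*xy,z-.012],quat(psi)); print(th,xy.round(3),round(z,3),None if q is None else np.round(q,2))
```

```text
22.2667 [ 0.49629192 -0.10716805  0.20439727] [ 0.03811104  0.99864976 -0.03439768  0.00793736]
22.575 [ 0.45711211 -0.07858844  0.20004808] [ 2.58713647e-05  9.99869295e-01 -1.61661875e-02 -2.15600655e-04] [ 0.33  0.3  -0.28  1.95  0.1   0.91 -1.6 ]
195 [ 0.48436969 -0.0917744   0.10014962] [ 0.47446419 -0.08074289  0.10086962]
0 [ 0.458 -0.078] 0.1 [ 0.29  0.46 -0.24  2.1   0.18  0.61 -1.68]
0.3 [ 0.459 -0.062] 0.13 [ 0.27  0.41 -0.26  2.07  0.16  0.68 -1.7 ]
0.6 [ 0.459 -0.037] 0.153 [ 0.23  0.37 -0.28  2.04  0.15  0.74 -1.74]
0.9 [ 0.46  -0.007] 0.168 [ 0.18  0.35 -0.29  2.03  0.14  0.79 -1.8 ]
1.0 [0.461 0.004] 0.171 [ 0.16  0.35 -0.3   2.02  0.14  0.79 -1.82]
```

```bash
cat >> geo.py <<'E'
box=np.radians(88.15); bx=np.array([np.cos(box),np.sin(box)]); H0=np.array([.459,-.078]); PS=box-np.pi/2
def hpos(th,dz=-.012):
    a=np.arctan2(.04,-.106)-th; r=np.hypot(.106,.04)
    return [*(H0+bx*(r*np.cos(a)+.106)), .06+r*np.sin(a)+dz]
E
python3 - <<'E'
from geo import *
ctrl.movel(hpos(0),quat(PS),max_speed=.1); print(F()[0].round(1))
ctrl.close_gripper(25); s=get_state(); print('w',s['width'],s['gripper_force'],np.round(s['contact_force'],1))
for th in np.arange(.1,.86,.125):
    ctrl.movel(hpos(th),quat(PS),max_speed=.08); f,m,p,t=F(); print(round(t,2),round(th,2),p.round(4),f.round(1),round(get_state()['width'],4))
    if np.linalg.norm(f)>30: print('stop'); break
E
```

```text
[-0.   0.5 -0.5]
w 0.008826218970739572 26.15138590335846 [-0.6  8.   2.2]
24.86 0.1 [ 0.4593 -0.0714  0.0984] [-0.4  6.5 -2.4] 0.0089
25.18 0.22 [ 0.4595 -0.0648  0.1106] [ 0.6  6.8 -3.3] 0.0085
25.51 0.35 [ 0.4597 -0.0569  0.1219] [ 1.1  6.2 -3.6] 0.0091
25.83 0.48 [ 0.46   -0.0478  0.1323] [ 0.6  4.  -1.4] 0.0089
26.16 0.6 [ 0.4603 -0.0374  0.1414] [-1.2 -1.7  4.2] 0.0087
26.48 0.72 [ 0.4607 -0.0263  0.1491] [-3.1 -5.  11.7] 0.0086
26.81 0.85 [ 0.4612 -0.014   0.1554] [-4.7 -6.5 16.3] 0.0088
```

Run:
```python
from geo import *
for dz in (-.009,-.006,-.004):
    ctrl.movel(hpos(.85,dz),quat(PS),max_speed=.05); f,m,p,t=F(); print(round(t,2),p.round(4),f.round(1))
ctrl.ungrasp(); print(F()[0].round(1))
p=hpos(.85,0); ctrl.movel([p[0],p[1],.25],quat(PS),max_speed=.15)
# aside to the -x side of the box, clear of the panel edge
q=H0-bx*.05; ctrl.movel([*q,.25],quat(PS),max_speed=.15); ctrl.close_gripper(40)
print(get_state()['time'],get_state()['tcp_pos'])
for c in('side','top'):
    P,img,d=cloud(c); cv2.imwrite(f'pics/{c}3.png',img); np.save(f'{c}3.npy',d)
    L=(P[...,:2]-H0)@bx; # along box x from handle's shut position; hinge at .106
    B=(P[...,:2]-H0)@np.array([-bx[1],bx[0]])
    m=(d>0)&(abs(B+.045)<.11)&(L>-.03)&(L<.11)&(P[...,2]>.075)&(P[...,2]<.22)
    for b in(-.11,-.075,-.04,0,.03):
        k=m&(abs(B-b)<.012)
        if k.sum()>8: print(c,b,k.sum(),np.median(np.arctan2(P[k][:,2]-.06,.106-L[k])).round(3),'zmax',P[k][:,2].max().round(3),'L at max',L[k][P[k][:,2].argmax()].round(3))
a=cv2.imread('pics/top3.png')[130:260,240:400]; b=cv2.imread('pics/side3.png')[130:260,200:360]
cv2.imwrite('pics/pan.png',cv2.resize(np.hstack([a,b]),None,fx=2.5,fy=2.5,interpolation=cv2.INTER_CUBIC))
```

```text
27.06 [ 0.461  -0.0121  0.1568] [ 0.4 -0.8 -4.2]
27.31 [ 0.4605 -0.0106  0.1588] [  4.3   3.3 -16.8]
27.56 [ 0.46   -0.0101  0.1602] [  3.3   4.5 -22.6]
[ 0.1 -0.6 -0.7]
30.7083 [ 0.45736291 -0.12799177  0.2499954 ]
side -0.11 100 0.881 zmax 0.156 L at max 0.026
side -0.075 102 0.879 zmax 0.158 L at max 0.027
side -0.04 152 0.893 zmax 0.173 L at max 0.063
side 0 135 0.889 zmax 0.172 L at max 0.063
side 0.03 132 0.886 zmax 0.171 L at max 0.064
top -0.11 207 0.929 zmax 0.159 L at max 0.028
top -0.075 208 0.925 zmax 0.159 L at max 0.027
top -0.04 224 0.968 zmax 0.173 L at max 0.067
top 0 216 0.932 zmax 0.173 L at max 0.068
top 0.03 216 0.948 zmax 0.175 L at max 0.064
```

View pics/pan.png

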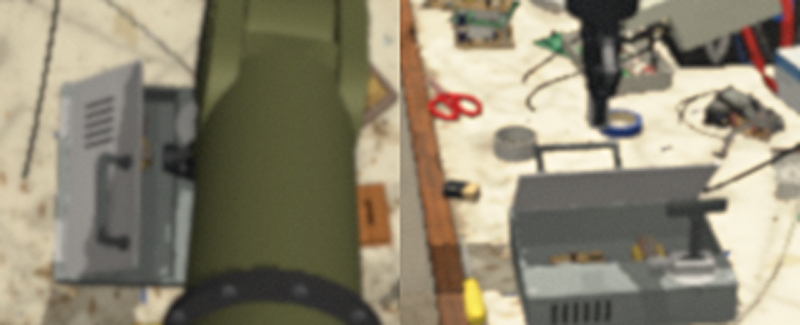

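The pictures show the panel about half open (edge at z ≈ 0.157, angle ≈ 0.88 rad) and the key still standing at about (478,215). I'll turn the closed fingers 90°, hook them behind the handle bar (22 mm in the 29 mm gap) and carry it past upright.

Run:
```python
from geo import *
def hook(th,back,dz=-.010):
    p=np.array(hpos(th,dz)); p[:2]-=bx*back; return p
p=hook(.88,.0175); ctrl.movep([p[0],p[1],.25],quat(box))
s=get_state(); print(s['time'],s['tcp_pos'],s['eef_rot'].round(3),np.round(s['qpos'],2),s['width'])
ctrl.movel([p[0],p[1],.19],quat(box),max_speed=.12); f0=F()[0]
ctrl.movel(p,quat(box),max_speed=.05); print('in',(F()[0]-f0).round(1))
if np.linalg.norm(F()[0]-f0)<12:
  for th in np.arange(.95,1.76,.1):
    ctrl.movel(hook(th,.016),quat(box),max_speed=.08); f,m,q,t=F(); print(round(t,2),round(th,2),q.round(4),(f-f0).round(1))
    if np.linalg.norm(f-f0)>25: print('stop'); break
```

```text
31.9417 [ 0.4606597  -0.0266938   0.24996011] [ 0.     0.719  0.695 -0.   ] [ 0.46  0.26 -0.58  1.87  0.17  1.05 -0.23] 0.00020801065341366016
in [-1.   0.9 -0.8]
33.67 0.95 [ 0.4612 -0.0174  0.16  ] [-0.8 -2.1  1.7]
33.96 1.05 [ 0.4616 -0.0059  0.1621] [-1.1 -1.7  2.4]
34.25 1.15 [0.4617 0.0057 0.163 ] [-0.1  0.7  1.3]
34.54 1.25 [0.4619 0.017  0.163 ] [-0.  -0.2  0.4]
34.83 1.35 [0.4623 0.0281 0.162 ] [-0.8 -0.   0.9]
35.12 1.45 [0.4627 0.0392 0.16  ] [ 0.2 -0.5 -0. ]
35.42 1.55 [0.463  0.0501 0.1567] [-0.1  0.8  0.2]
35.71 1.65 [0.4634 0.0606 0.1524] [-0.9 -0.6  0.4]
36.0 1.75 [0.4637 0.0706 0.1471] [0.4 0.4 0.3]
```

The push force disappeared after about 1.1 rad, so I'll check what happened.

Run:
```python
from geo import *
for c in('side','top'):
    P,img,d=cloud(c); cv2.imwrite(f'pics/{c}4.png',img); np.save(f'{c}4.npy',d)
a=cv2.imread('pics/top4.png')[130:260,200:360]; b=cv2.imread('pics/side4.png')[130:260,200:360]
cv2.imwrite('pics/pan4.png',cv2.resize(np.hstack([a,b]),None,fx=2.5,fy=2.5,interpolation=cv2.INTER_CUBIC))
```

```text
(no output)
```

View pics/pan4.png

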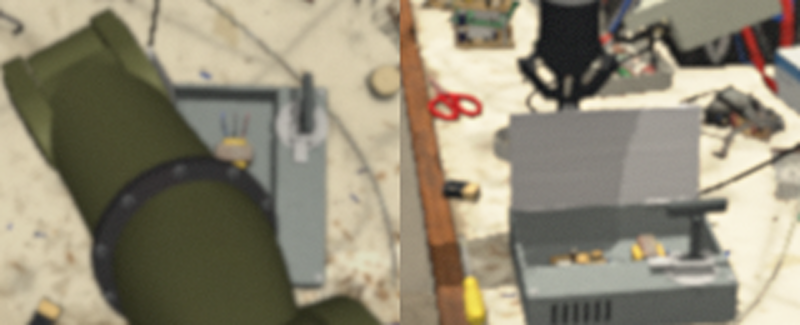

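The side picture shows the panel about upright with the fingers hooked behind the bar, and the key is still standing. I'll measure the panel angle from depth.

```bash
cat >> geo.py <<'E'
def pang(P,d):
    L=(P[...,:2]-H0)@bx-.106; B=(P[...,:2]-H0)@np.array([-bx[1],bx[0]])
    m=(d>0)&(abs(B+.045)<.09)&(abs(L)<.06)&(P[...,2]>.085)&(P[...,2]<.17)
    c=np.polyfit(P[m][:,2],L[m],1); r=L[m]-np.polyval(c,P[m][:,2]); k=abs(r)<.006; c=np.polyfit(P[m][k][:,2],L[m][k],1)
    return m.sum(),'angle',np.pi/2+np.arctan(c[0]),'L at z=.06',np.polyval(c,.06)
E
python3 - <<'E'
from geo import *
P,_,d=cloud('side',cv2.imread('pics/side4.png'),np.load('side4.npy')); print(pang(P,d)); print(F()[0].round(1))
E
```

```text
(np.int64(1561), 'angle', np.float64(1.73086472440957), 'L at z=.06', np.float64(0.0031181878583885474))
[ 0.4  0.  -0. ]
```

The panel is at 1.73 rad. I'll withdraw straight up, clear the area and check once more.

Run:
```python
from geo import *
p=get_state()['tcp_pos']; f0=F()[0]
for z in (.16,.18,.2): ctrl.movel([p[0],p[1],z],max_speed=.06); print((F()[0]-f0).round(1))
ctrl.movel([p[0],p[1],.33],max_speed=.15)
ctrl.movel([.40,.06,.36],max_speed=.15); ctrl.pause(.5)
print(get_state()['time'])
P,img,d=cloud('side'); print(pang(P,d))
m=sel(P,d,[.5,-.18,.125],[.64,-.07,.18]); X=P[m]; print(m.sum(),X.mean(0).round(4),cv2.minAreaRect((X[:,:2]*1000).astype(np.float32)),np.percentile(X[:,2],[5,50,95]))
cv2.imwrite('pics/end.png',cv2.resize(img[120:270,180:380],None,fx=4,fy=4,interpolation=cv2.INTER_CUBIC))
```

```text
[ 0.2  0.2 -0.1]
[-0.8  0.1 -0.5]
[-0.3  0.4  0.2]
39.575
(np.int64(1568), 'angle', np.float64(1.7272102571713173), 'L at z=.06', np.float64(0.0033244877649277202))
182 [ 0.5724 -0.1322  0.1443] ((571.5888671875, -132.11947631835938), (17.96637725830078, 70.19705963134766), 89.55367279052734) [0.13225921 0.14533399 0.15223094]
```

View pics/end.png

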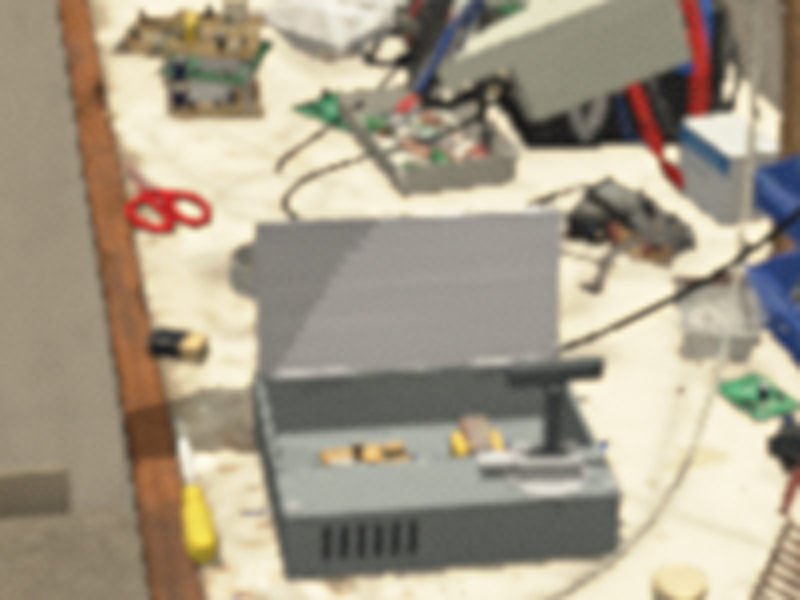

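The final view shows the panel open past upright (1.73 rad), the key upright and home in the turned latch at about (319,224), and nothing touched by the robot.

```bash
python3 -c "
from station import ticket
print(ticket.close_job())"
```

```text
the job is handed in; nothing more can be done
None
```

The job is handed in at about 40 s: the key stands fully home in the latch, which I turned until I felt its stop, and the panel is open at about 1.73 rad, swung by its handle; I never went near the tin or the tape.

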